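Turn the stock carousel to the scanner

TASK

Turn the stock turntable on the packing counter, gently, by pushing the tabs on its rim, until the small square cardboard packet stands straight in front of the fixed barcode scanner. Do not touch or lift the goods that stand on the turntable, and leave the things around it where they are. Then take the hand away and leave the turntable at rest.

Things in the scene. Friction and masses are not known exactly. Their poses are not given: they have to be found in the camera images.
- carousel (a joint): angle of the turntable in rad, 0 at the start, growing counter-clockwise seen from above. It turns freely both ways (over 6 rad each way) on a bearing with a little friction: about 1 N at the rim moves it, and it coasts at most a few degrees after a gentle push, then stays.
- carousel_axis (a point): centre of the top of the turntable's deck, on its vertical turning axis. The plywood deck is a disc of 250 mm diameter, its top 45 mm above the counter; the underside of the disc is 22 mm above the counter. A 14 mm radius, 30 mm high steel hub stands in the middle.
- rim_tab (a point): point on one of the turntable's eight identical upright rim tabs, 138 mm from the axis, at the tab's top edge (90 mm above the counter). The tabs are plywood plates 8 mm thick, standing radially at the rim every 45 degrees, from 117 to 151 mm from the axis and from 27 to 90 mm above the counter (45 mm above the deck). They turn with the deck; pushing the flat side of any tab turns the turntable.
- scanner: fixed black barcode scanner on a bracket, on the counter beyond the turntable. This frame's origin is NOT in the scanner: it is on the turntable's axis at counter height; its x axis points level from the axis to the scanner. The scanner head is 55 x 70 mm in plan, its window 194 mm from the axis, its top 135 mm above the counter; bracket foot 70 x 90 mm, centred 225 mm from the axis.
- scan_spot (a point): point at deck height, 78 mm from the axis straight towards the scanner: where the centre of the packet must come to stand. It does not turn with the deck.
- can_front: round can, 50 mm diameter, 70 mm tall; stands loose on the deck about 78 mm from the axis, origin at the centre of its underside, z up.
- packet: THE PACKET: small cardboard packet, square in plan 44 x 44 mm, 80 mm tall, a paper strip across its top; the only square thing on the deck; stands loose on the deck about 78 mm from the axis, origin at the centre of its underside, z up.
- jar_tall: round amber glass jar, 46 mm diameter, 82 mm tall; stands loose on the deck about 78 mm from the axis, origin at the centre of its underside, z up.
- can_low: round can, 52 mm diameter, 50 mm tall; stands loose on the deck about 78 mm from the axis, origin at the centre of its underside, z up.
- jar_low: round clear glass jar, 50 mm diameter, 60 mm tall; stands loose on the deck about 78 mm from the axis, origin at the centre of its underside, z up.
- can_tall: round can, 48 mm diameter, 80 mm tall; stands loose on the deck about 78 mm from the axis, origin at the centre of its underside, z up.
- tape_roll: bystander on the counter: open tape roll core lying flat, a ring 90 mm across, 48 mm tall; origin at the centre of its underside.
- water_bottle: bystander on the counter: upright clear water bottle, 64 mm diameter, 140 mm tall; origin at the centre of its underside.
- parcel: bystander on the counter: sealed cardboard parcel, 150 x 120 x 90 mm; origin at the centre of its underside.

How it is judged:
By the outcome, as a careful person would: the job done as asked, in the order asked, and still so for the second after the job is handed in, with the robot touching nothing.
It also fails if it takes over 67 s, if anything falls off the work surface, if the arm or the gripper's body presses on something with over 40 N, if the wrist force passes 120 N, or if a joint passes its speed limit or range.

ROBOT

A 6-joint arm with a two-finger parallel gripper is mounted at the origin on the work surface. World frame = base frame: x ahead of the robot, y to its left, z up, the work surface at z = 0. Lengths are in m, angles in rad, forces in N, time in s.
With the tool pointing down it reaches from about 0.4 to 0.925 m from the base axis. Payload 3.4 kg.
Tool frame: the origin (TCP) lies midway between the tips of the shut fingers; the grasp point (between the pads) lies 19 mm behind it; z points along the fingers, y is the direction in which the jaws open and shut (so a half turn about z gives the same grasp; the last joint's range is limited). The gripper opens to 85 mm and grips with 20 to 120 N. Pads are 22 mm wide; open, the fingers measure 114 mm over their backs; the gripper's body (76 mm by 85 mm) begins 54 mm behind the grasp point. The pads swing forward as they close: fully open they stand 13 mm farther back than shut.
Start: joints at [1.2, 0.307, 1.506, -0, 1.328, -0.073], TCP at [0.168, 0.55, 0.231] pointing down, gripper open.
Joint ranges: [-3.12, 3.12], [-1.05, 2.28], [0.14, 2.33], [-1.42, 4.57], [0.1, 2.73], [-2.68, 2.68]. Speed limits (rad/s): [2.57, 2.57, 3.14, 3.14, 3.14, 3.14].

INTERFACE

Orientations are given as a rotation vector (axis times angle).
In Python, from rig import monitor, eyes, order gives the robot as it stands.
- The arm moves only by the tool play_rows, never from a script. Its argument "series" is one flat list of numbers, 6 for each row, row after row: the shift along the tool's x, y, z in m, then the turn, a rotation vector about the tool's x, y, z in degrees. In form: [tx, ty, tz, rx, ry, rz, tx, ty, tz, rx, ry, rz, ...]. A call has exactly 10 rows; each row is the pose to reach, as a shift and turn from the pose commanded when the call began, along the tool's axes at that moment; what a row does not reach only later rows make up. A row lasts 1/12 s, in which the tool goes at most 41.7 mm and 7.16 degrees, less where a joint would pass 70% of its speed; a pose out of reach is approached as far as the arm can. A call with a gripper value outside its range is refused whole. "fingers" is the finger opening in m, from 0 to 0.0854, set as the call begins (left out, the last holds). The fingers move at their own pace and stop on an object; "squeeze" is the grip in N (left out, the last holds). Time passes only in rows, so rows that repeat a pose let the fingers close, or fill a call up. It gives the time, the measured TCP pose, the force and the opening at its end, in the units of the state.
- monitor.state(): the state, without advancing time (a new reading comes with each control period).
- eyes.snapshot(name): name is "scene" or "top" or "wrist"; returns a dict with "color" (384x512x3 uint8, red, green, blue), "depth" (384x512 float32, m along the optical axis (not along the pixel's ray), 0 where there is no reading), "mtx" (3x3 intrinsics, pixels), "R" (3x3) and "t" (3): a world point X has camera coordinates R X + t. Camera axes: x right, y down, z forward; pixel columns grow to the right and rows downward; lengths in m; the calibration is good to about 2 mm. The wrist camera is an equidistant fisheye: a pixel r from the principal point sees the ray r / f radians off the axis. A picture is of the moment at which its call begins.
- order.close_job(): hands the job in, once; it reports no verdict.
The state is a dict: "time": time; "joint_pos": joint angles; "joint_vel": joint speeds; "joint_efforts": joint torques, N m; "ee_pos": TCP position; "tool_rot": TCP orientation; "force": force on the tool from outside, world axes, zero at the start; "torque": the same for the moment, N m; "finger_gap": finger opening in m.
Only numpy, scipy, OpenCV 4.12 (cv2) and the standard library are available. Lean on these libraries where they do the work, as an engineer would, in place of code of your own. Each camera call takes 0.05 s, during which the arm holds its last target. There are 200 camera calls.

## Working session

There is one attempt and no reset: what is moved stays moved. The work goes in short steps, Python scripts to look and compute and a tool call to move; the robot and the scene stay as the last step left them, time stands still between calls to the robot, and variables do not carry over. Pictures are saved under pics/ and viewed, about 8 in all and at most 12, crops included, and the job is handed in when it is done.

Besides the shell and the picture viewer there is one more tool, called after ">>>" as a command line: name --argument value ..., lists and objects as JSON in quotes. play_rows: Moves the arm, as the interface text tells. Its arguments: {"type":"object","properties":{"series":{"type":"array","items":{"type":"number"}},"fingers":{"type":"number"},"squeeze":{"type":"number"}},"required":["series"]}

```bash
ls; mkdir -p pics; cat > h.py <<'E'
import numpy as np, cv2
from rig import monitor, eyes, order
def plane(s,u,v,z):
    d=np.linalg.inv(s["mtx"])@np.array([u,v,1.]); R,t=s["R"],s["t"]
    c=-R.T@t; d=R.T@d; return c+d*(z-c[2])/d[2]
def cloud(s):
    h,w=s["depth"].shape; v,u=np.mgrid[:h,:w]; D=s["depth"]
    P=np.stack([u,v,np.ones_like(u)],-1)@np.linalg.inv(s["mtx"]).T*D[...,None]
    return (P-s["t"])@s["R"]
def save(s,n): cv2.imwrite("pics/"+n,s["color"][...,::-1])
E
python3 - <<'E'
from h import *
s=eyes.snapshot("top");c=eyes.snapshot("scene")
a=np.hstack([s["color"],c["color"]])
cv2.imwrite("pics/a.png",cv2.resize(s["color"],(800,600),interpolation=cv2.INTER_CUBIC)[...,::-1]);save(c,"b.png")
np.savez("top0.npz",**s)
print(s["mtx"],s["R"],s["t"]);print(c["R"],c["t"]);print(monitor.state())
E
```

```text
pics
[[381.35034469   0.         257.02877002]
 [  0.         381.35034469 191.82786305]
 [  0.           0.           1.        ]] [[-6.58802665e-03 -9.99978297e-01  5.63352564e-05]
 [-9.95709490e-01  6.55470306e-03 -9.23019323e-02]
 [ 9.22995598e-02 -6.64181139e-04 -9.95731063e-01]] [-0.02373343  0.55907115  1.19497511]
[[-0.04951825  0.99870274 -0.01186468]
 [ 0.58163327  0.01917768 -0.81322504]
 [-0.81194254 -0.04717037 -0.58182839]] [ 0.0425514  -0.24821813  1.78865747]
{'time': 0.1, 'joint_pos': array([ 1.20049446e+00,  3.07490144e-01,  1.50755649e+00,  4.55772321e-06,
        1.32839447e+00, -7.34707433e-02]), 'joint_vel': array([-0.00022247, -0.00188252, -0.00234229,  0.00023354, -0.00080273,
       -0.00038005]), 'joint_efforts': array([ 7.96366367e-04, -4.58523810e+01, -2.52609086e+01,  1.06922641e-04,
        5.63269568e-03,  4.88064416e-05]), 'ee_pos': array([0.16795899, 0.54926164, 0.23047258]), 'tool_rot': array([-4.64492112e-01, -3.10664781e+00,  2.83045571e-03]), 'force': array([-0.20336994,  0.12697232,  0.61187163]), 'torque': array([0.0135294 , 0.02611235, 0.03409102]), 'finger_gap': 0.08554397456434096}
```

View pics/a.png

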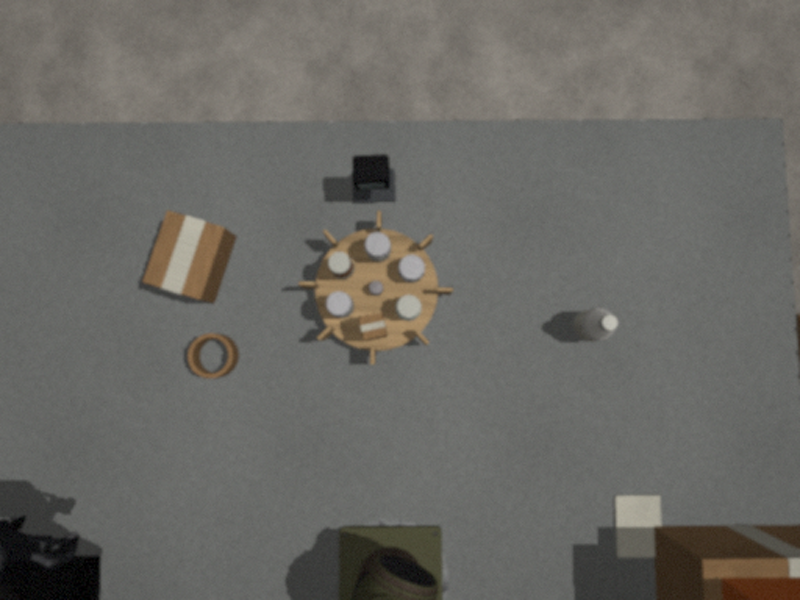

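View pics/b.png

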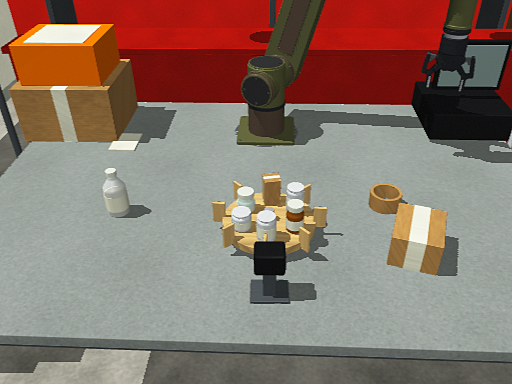

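The top view (800 px wide) shows the turntable axis near (375,288) and the packet near (372,327), on the robot side. The scanner is at (371,172), on the far side, so about half a turn is needed. The tape roll and parcel are to the left, and the bottle is to the right.

```bash
cat > meas.py <<'E'
from h import *
def measure(s, ax=None, verbose=True):
    P=cloud(s); I=s["color"].astype(int); z=P[...,2]
    hsv=cv2.cvtColor(s["color"],cv2.COLOR_RGB2HSV)
    if ax is None:
        g=plane(s,240,184,.045)[:2]
        wood=(I[...,0]-I[...,2]>25)
        for _ in range(3):
            m=wood&(np.hypot(P[...,0]-g[0],P[...,1]-g[1])<.17)&(z>.07)&(z<.1)
            r=np.hypot(P[...,0]-g[0],P[...,1]-g[1]); t=P[m&(r>.117)][:,:2]
            # tabs: every 45deg and symmetric -> enclosing circle centre of components
            n,l,st,c=cv2.connectedComponentsWithStats((m&(r>.117)).astype(np.uint8))
            cs=np.array([P[l==i][:,:2].mean(0) for i in range(1,n) if st[i,4]>=6])
            A=np.c_[2*cs,np.ones(len(cs))]; q=np.linalg.lstsq(A,(cs**2).sum(1),rcond=None)[0]; g=q[:2]
        print("ntabs",len(cs),"axis",g,"R",np.sqrt(q[2]+g@g)); ax=g
        d=cs-ax; print("tab ang",np.sort(np.degrees(np.arctan2(d[:,1],d[:,0]))).round(1),np.hypot(*d.T).round(3))
    r=np.hypot(P[...,0]-ax[0],P[...,1]-ax[1])
    m=(r<.115)&(z>.11)&(z<.14)&(I[...,0]-I[...,2]>12)
    return ax,P,m,r
if __name__=="__main__":
    s=dict(np.load("top0.npz")); ax,P,m,r=measure(s)
    I=s["color"].astype(int); z=P[...,2]
    # deck circle by image mask, ray onto z=.045
    n,l,st,c=cv2.connectedComponentsWithStats(((r<.115)&(z>.08)).astype(np.uint8))
    for i in range(1,n):
        if st[i,4]>15:
            q=P[l==i]; k=q[q[:,2]>q[:,2].max()-.012]; d=k[:,:2].mean(0)-ax
            print(st[i,4],c[i].round(1),"ztop",q[:,2].max().round(3),"r",np.hypot(*d).round(3),"ang",np.degrees(np.arctan2(d[1],d[0])).round(1),I[l==i].mean(0).round())
    hub=(r<.02)&(z>.06); print("hub",P[hub][:,:2].mean(0),hub.sum())
    w=(r>.15)&(r<.3)&(z>.12)&(z<.15); k=P[w]; print("scanner",k[:,:2].mean(0),k.min(0),k.max(0)); d=k[:,:2].mean(0)-ax; print(np.degrees(np.arctan2(d[1],d[0])))
    k=P[(r>.15)&(r<.35)&(z>.02)&(I.max(2)<60)]; 
    n,l,st,c=cv2.connectedComponentsWithStats(((r>.16)&(r<.45)&(z>.03)).astype(np.uint8))
    for i in range(1,n):
        if st[i,4]>30: print("obst",P[l==i].min(0).round(3),P[l==i].max(0).round(3))
E
python3 meas.py
```

```text
ntabs 8 axis [0.57998742 0.02435192] R 0.13304792995111514
tab ang [-137.3  -92.7  -48.    -3.3   41.8   86.8  132.5  177.8] [0.132 0.133 0.133 0.134 0.134 0.133 0.132 0.133]
230 [241.9 156.6] ztop 0.12 r 0.081 ang -4.3 [152. 149. 148.]
203 [218.2 168.7] ztop 0.132 r 0.078 ang 56.8 [148. 143. 132.]
212 [263.5 170.5] ztop 0.1 r 0.082 ang -61.7 [163. 160. 160.]
222 [217.4 194. ] ztop 0.132 r 0.075 ang 116.8 [158. 155. 154.]
180 [261.6 195.6] ztop 0.11 r 0.076 ang -120.8 [169. 168. 157.]
235 [238.7 208.3] ztop 0.131 r 0.078 ang 178.0 [144. 123.  97.]
hub [0.58081821 0.02249902] 65
scanner [0.80019323 0.02964585] [ 0.77297838 -0.00506981  0.12085585] [0.82886063 0.06409682 0.14139153]
1.377172370808269
obst [ 0.773 -0.005  0.082] [0.829 0.064 0.141]
obst [0.558 0.319 0.03 ] [0.735 0.474 0.097]
obst [ 0.474 -0.422  0.03 ] [ 0.537 -0.38   0.144]
obst [0.406 0.31  0.03 ] [0.493 0.399 0.054]
```

>>> play_rows --series '[-0.02,-0.012,0,0,0,0,-0.05,-0.03,0,0,0,1,-0.08,-0.05,0,0,0,2,-0.11,-0.068,0,0,0,3,-0.14,-0.086,0,0,0,4,-0.17,-0.105,0,0,0,5,-0.2,-0.123,0,0,0,6,-0.23,-0.142,0,0,0,7,-0.26,-0.16,0,0,0,8,-0.29,-0.179,0,0,0,8]' --fingers 0 --squeeze 40

```text
time: 0.93
ee_pos: [0.3938, 0.2923, 0.2311]
tool_rot: [-0.681, -3.066, 0.0]
force: [0.1, 0.6, -0.2]
finger_gap: 0.0002
```

>>> play_rows --series '[-0.03,-0.018,0,0,0,1,-0.06,-0.036,0,0,0,2,-0.09,-0.055,0,0,0,3,-0.12,-0.073,0,0,0,4,-0.15,-0.09,0,0,0,5,-0.18,-0.108,0,0,0,6,-0.21,-0.126,0,0,0,7,-0.24,-0.143,0,0,0,8,-0.26,-0.155,0,0,0,8,-0.27,-0.16,0,0,0,8]'

```text
time: 1.77
ee_pos: [0.5717, 0.0318, 0.2307]
tool_rot: [0.897, 3.011, -0.002]
force: [0.5, -0.5, -0.1]
finger_gap: -0.0
```

```bash
cat > go.py <<'E'
import sys
from h import *
from scipy.spatial.transform import Rotation as Ro
ax=np.array([.580,.024])
s=monitor.state(); p=s["ee_pos"]; R=Ro.from_rotvec(s["tool_rot"])
M=R.as_matrix(); d=p[:2]-ax
print("t",s["time"],"p",p.round(4),"r",np.hypot(*d).round(4),"th",np.degrees(np.arctan2(d[1],d[0])).round(2),"psi(y)",np.degrees(np.arctan2(M[1,1],M[0,1])).round(2),"tilt",M[:,2].round(3),"q",s["joint_pos"].round(2),"F",s["force"].round(1),"gap",s["finger_gap"])
if len(sys.argv)>1:
    th,r,z=map(float,sys.argv[1:4]); t=np.radians(th)
    g=np.array([ax[0]+r*np.cos(t),ax[1]+r*np.sin(t),z]); psi=np.radians(th-270)
    G=np.array([[-np.cos(t),np.cos(psi),0],[-np.sin(t),np.sin(psi),0],[0,0,-1]])
    print("goal",g,"shift",(M.T@(g-p)).round(4),"turn",np.degrees(Ro.from_matrix(M.T@G).as_rotvec()).round(2))
E
python3 go.py 327 .14 .068
```

```text
t 1.7667 p [0.5717 0.0318 0.2307] r 0.0113 th 136.79 psi(y) 56.83 tilt [ 0.    -0.001 -1.   ] q [-0.02  0.3   1.51 -0.    1.33 -1.01] F [ 0.5 -0.5 -0.1] gap -3.1445750079122594e-05
goal [ 0.69741388 -0.05224946  0.068     ] shift [-0.1511 -0.0014  0.1628] turn [-0.05  0.03 -0.17]
```

>>> play_rows --series '[-0.025,0,0,0,0,0,-0.055,0,0,0,0,0,-0.085,0,0,0,0,0,-0.115,-0.001,0,0,0,0,-0.14,-0.001,0,0,0,0,-0.15,-0.001,0.01,0,0,0,-0.151,-0.001,0.03,0,0,0,-0.151,-0.001,0.05,0,0,0,-0.151,-0.001,0.06,0,0,0,-0.151,-0.001,0.06,0,0,0]'

```text
time: 2.6
ee_pos: [0.6929, -0.0469, 0.1671]
tool_rot: [-0.889, -3.004, 0.001]
force: [-0.6, -0.6, -0.2]
finger_gap: -0.0003
```

```bash
python3 go.py 327 .14 .068; python3 - <<'E'
from h import *
s=eyes.snapshot("wrist");c=eyes.snapshot("scene")
a=np.vstack([s["color"][:, :], np.zeros((4,512,3),np.uint8)]); 
crop=cv2.resize(c["color"][130:320,170:370],(400,388),interpolation=cv2.INTER_CUBIC)
a=np.hstack([cv2.resize(a,(400,388)),crop]); cv2.imwrite("pics/c.png",a[...,::-1])
E
```

```text
t 2.6 p [ 0.6929 -0.0469  0.1671] r 0.1333 th -32.14 psi(y) 57.03 tilt [-0.008  0.002 -1.   ] q [-0.13  0.52  1.31  0.    1.32 -1.12] F [-0.6 -0.6 -0.2] gap -0.0003248688656040399
goal [ 0.69741388 -0.05224946  0.068     ] shift [-0.0075 -0.0017  0.0991] turn [-0.19 -0.45  0.03]
```

View pics/c.png

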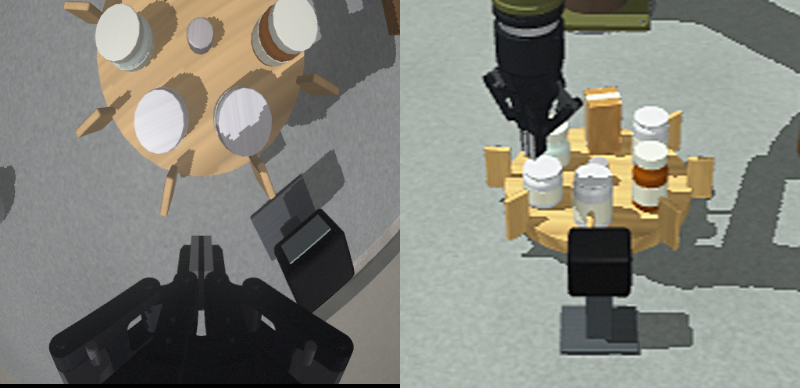

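The left half is the wrist view. The fingertips, near (200,240), point between tabs at (165,190) and (262,175), with the scanner clear to the right. I'll go down now.

>>> play_rows --series '[0,0,0.01,0,0,0,0,0,0.025,0,0,0,0,0,0.04,0,0,0,0,0,0.055,0,0,0,0,0,0.07,0,0,0,0,0,0.085,0,0,0,0,0,0.095,0,0,0,0,0,0.1,0,0,0,0,0,0.102,0,0,0,0,0,0.102,0,0,0]'

```text
time: 3.53
ee_pos: [0.6966, -0.0483, 0.0695]
tool_rot: [0.892, 3.012, 0.0]
force: [-0.3, 0.9, -0.6]
finger_gap: 0.0001
```

```bash
python3 go.py 325 .14 .068
```

```text
t 3.5333 p [ 0.6966 -0.0483  0.0695] r 0.1372 th -31.81 psi(y) 57.0 tilt [ 0. -0. -1.] q [-0.13  0.61  1.42  0.    1.12 -1.12] F [-0.3  0.9 -0.6] gap 8.966781881425065e-05
goal [ 0.69468129 -0.0563007   0.068     ] shift [-0.0028 -0.0077  0.0015] turn [0.01 0.02 2.  ]
```

>>> play_rows --series '[-0.001,-0.0024,0,0,0,1,-0.002,-0.0049,0,0,0,2,-0.002,-0.0073,0,0,0,3,-0.002,-0.0097,0,0,0,4,-0.0015,-0.0121,0,0,0,5,-0.001,-0.0145,0,0,0,6,-0.001,-0.0169,0,0,0,7,-0.0006,-0.0193,0,0,0,8,-0.0003,-0.0217,0,0,0,9,0.0001,-0.0241,0,0,0,10]'

```text
time: 4.37
ee_pos: [0.6832, -0.0685, 0.0694]
tool_rot: [1.154, 2.922, 0.001]
force: [1.1, 0.7, -0.9]
finger_gap: 0.0001
```

>>> play_rows --series '[0,-0.0024,0,0,0,1,0.0001,-0.0049,0,0,0,2,0.0002,-0.0073,0,0,0,3,0.0003,-0.0097,0,0,0,4,0.0005,-0.0121,0,0,0,5,0.0008,-0.0145,0,0,0,6,0.001,-0.0169,0,0,0,7,0.0014,-0.0193,0,0,0,8,0.0017,-0.0217,0,0,0,9,0.0021,-0.0241,0,0,0,10]'

```text
time: 5.2
ee_pos: [0.665, -0.085, 0.0694]
tool_rot: [1.404, 2.81, -0.0]
force: [1.1, -0.3, -0.1]
finger_gap: -0.0002
```

```bash
python3 go.py 308 .14 .068;python3 - <<'E'
from h import *
s=eyes.snapshot("wrist");c=eyes.snapshot("scene");t=eyes.snapshot("top")
crop=cv2.resize(c["color"][130:320,170:370],(400,300),interpolation=cv2.INTER_CUBIC)
tc=cv2.resize(t["color"][110:260,140:340],(400,300),interpolation=cv2.INTER_CUBIC)
a=np.hstack([cv2.resize(s["color"],(400,300)),crop]); a=np.vstack([a,np.hstack([tc,tc*0])])
cv2.imwrite("pics/d.png",a[...,::-1])
E
```

```text
t 5.2 p [ 0.665  -0.085   0.0694] r 0.1382 th -52.03 psi(y) 36.89 tilt [ 0. -0. -1.] q [-0.19  0.58  1.48 -0.    1.08 -0.83] F [ 1.1 -0.3 -0.1] gap -0.00018469714592622732
goal [ 0.66619261 -0.08632151  0.068     ] shift [-0.0018  0.0001  0.0014] turn [ 0.01  0.01 -1.11]
```

View pics/d.png

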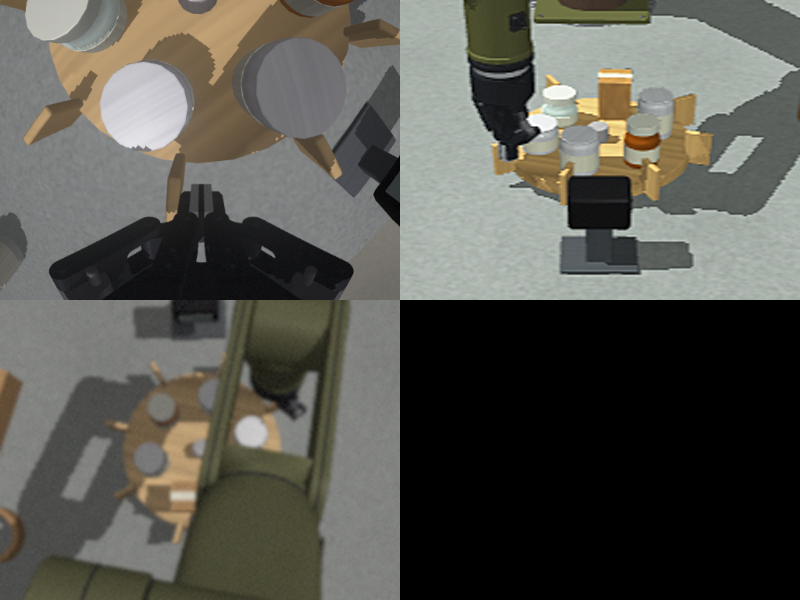

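The wrist view (top left) shows the fingertips at (200,195) against the tab at (175,190), and the deck has begun to turn. I'll go on along the arc.

>>> play_rows --series '[0,-0.0036,0,0,0,1.5,0.0002,-0.0073,0,0,0,3,0.0004,-0.0109,0,0,0,4.5,0.0008,-0.0145,0,0,0,6,0.0012,-0.0181,0,0,0,7.5,0.0017,-0.0217,0,0,0,9,0.0023,-0.0253,0,0,0,10.5,0.003,-0.0289,0,0,0,12,0.0038,-0.0324,0,0,0,13.5,0.0047,-0.036,0,0,0,15]'

```text
time: 6.18
ee_pos: [0.6333, -0.1029, 0.0693]
tool_rot: [1.76, 2.602, -0.0]
force: [1.0, -0.1, -0.8]
finger_gap: -0.0002
```

>>> play_rows --series '[0,-0.0036,0,0,0,1.5,0.0002,-0.0073,0,0,0,3,0.0004,-0.0109,0,0,0,4.5,0.0008,-0.0145,0,0,0,6,0.0012,-0.0181,0,0,0,7.5,0.0017,-0.0217,0,0,0,9,0.0023,-0.0253,0,0,0,10.5,0.003,-0.0289,0,0,0,12,0.0038,-0.0324,0,0,0,13.5,0.0047,-0.036,0,0,0,15]'

```text
time: 7.02
ee_pos: [0.5981, -0.1118, 0.0694]
tool_rot: [2.085, 2.35, 0.0]
force: [0.4, -1.1, -0.4]
finger_gap: -0.0001
```

>>> play_rows --series '[0,-0.0036,0,0,0,1.5,0.0002,-0.0073,0,0,0,3,0.0004,-0.0109,0,0,0,4.5,0.0008,-0.0145,0,0,0,6,0.0012,-0.0181,0,0,0,7.5,0.0017,-0.0217,0,0,0,9,0.0023,-0.0253,0,0,0,10.5,0.003,-0.0289,0,0,0,12,0.0038,-0.0324,0,0,0,13.5,0.0047,-0.036,0,0,0,15]'

```text
time: 7.85
ee_pos: [0.5617, -0.1115, 0.0693]
tool_rot: [2.374, 2.058, -0.0]
force: [0.9, -2.1, -0.2]
finger_gap: 0.0001
```

```bash
python3 go.py 263 .14 .068
```

```text
t 7.85 p [ 0.5617 -0.1115  0.0693] r 0.1367 th -97.69 psi(y) -8.15 tilt [-0. -0. -1.] q [-0.27  0.47  1.71 -0.    0.96 -0.13] F [ 0.9 -2.1 -0.2] gap 6.305006038682057e-05
goal [ 0.56293829 -0.11495646  0.068     ] shift [-0.0033  0.0017  0.0013] turn [-0.    0.   -1.15]
```

>>> play_rows --series '[0,-0.0036,0,0,0,1.5,-0.0002,-0.0073,0,0,0,3,-0.0006,-0.0109,0,0,0,4.5,-0.0008,-0.0145,0,0,0,6,-0.0008,-0.0181,0,0,0,7.5,-0.0008,-0.0217,0,0,0,9,-0.0005,-0.0253,0,0,0,10.5,0,-0.0289,0,0,0,12,0.0008,-0.0324,0,0,0,13.5,0.0017,-0.036,0,0,0,15]'

```text
time: 8.68
ee_pos: [0.5264, -0.1047, 0.0693]
tool_rot: [2.622, 1.73, 0.0]
force: [0.8, 0.0, -0.7]
finger_gap: -0.0003
```

>>> play_rows --series '[0,-0.0036,0,0,0,1.5,0.0002,-0.0073,0,0,0,3,0.0004,-0.0109,0,0,0,4.5,0.0008,-0.0145,0,0,0,6,0.0012,-0.0181,0,0,0,7.5,0.0017,-0.0217,0,0,0,9,0.0023,-0.0253,0,0,0,10.5,0.003,-0.0289,0,0,0,12,0.0038,-0.0324,0,0,0,13.5,0.0047,-0.036,0,0,0,15]'

```text
time: 9.52
ee_pos: [0.4947, -0.0865, 0.0693]
tool_rot: [2.825, 1.374, -0.001]
force: [-0.6, -1.4, -0.4]
finger_gap: 0.0004
```

>>> play_rows --series '[0,-0.0036,0,0,0,1.5,0.0002,-0.0073,0,0,0,3,0.0004,-0.0109,0,0,0,4.5,0.0008,-0.0145,0,0,0,6,0.0012,-0.0181,0,0,0,7.5,0.0017,-0.0217,0,0,0,9,0.0023,-0.0253,0,0,0,10.5,0.003,-0.0289,0,0,0,12,0.0038,-0.0324,0,0,0,13.5,0.0047,-0.036,0,0,0,15]'

```text
time: 10.35
ee_pos: [0.469, -0.0605, 0.0693]
tool_rot: [2.98, 0.993, -0.002]
force: [-0.1, -2.1, -0.7]
finger_gap: -0.0002
```

```bash
python3 go.py 217 .14 .068
```

```text
t 10.35 p [ 0.469  -0.0605  0.0693] r 0.1395 th -142.7 psi(y) -53.14 tilt [-0.001 -0.    -1.   ] q [-0.22  0.36  1.93 -0.    0.85  0.71] F [-0.1 -2.1 -0.7] gap -0.00016714048172288118
goal [ 0.46819103 -0.0602541   0.068     ] shift [-0.0005 -0.0007  0.0013] turn [-0.02  0.06 -0.14]
```

>>> play_rows --series '[0,-0.0036,0,0,0,1.5,0.0002,-0.0073,0,0,0,3,0.0004,-0.0109,0,0,0,4.5,0.0008,-0.0145,0,0,0,6,0.0012,-0.0181,0,0,0,7.5,0.0017,-0.0217,0,0,0,9,0.0023,-0.0253,0,0,0,10.5,0.003,-0.0289,0,0,0,12,0.0038,-0.0324,0,0,0,13.5,0.0047,-0.036,0,0,0,15]'

```text
time: 11.18
ee_pos: [0.4509, -0.0289, 0.0692]
tool_rot: [3.085, 0.596, -0.003]
force: [-0.5, -1.4, -0.3]
finger_gap: 0.0007
```

>>> play_rows --series '[0,-0.0036,0,0,0,1.5,0.0002,-0.0073,0,0,0,3,0.0004,-0.0109,0,0,0,4.5,0.0008,-0.0145,0,0,0,6,0.0012,-0.0181,0,0,0,7.5,0.0017,-0.0217,0,0,0,9,0.0023,-0.0253,0,0,0,10.5,0.003,-0.0289,0,0,0,12,0.0038,-0.0324,0,0,0,13.5,0.0047,-0.036,0,0,0,15]'

```text
time: 12.02
ee_pos: [0.4415, 0.0062, 0.0691]
tool_rot: [3.136, 0.188, -0.003]
force: [-0.5, -1.5, 0.9]
finger_gap: -0.0001
```

>>> play_rows --series '[0,-0.0036,0,0,0,1.5,0.0002,-0.0073,0,0,0,3,0.0004,-0.0109,0,0,0,4.5,0.0008,-0.0145,0,0,0,6,0.0012,-0.0181,0,0,0,7.5,0.0017,-0.0217,0,0,0,9,0.0023,-0.0253,0,0,0,10.5,0.003,-0.0289,0,0,0,12,0.0038,-0.0324,0,0,0,13.5,0.0047,-0.036,0,0,0,15]'

```text
time: 12.85
ee_pos: [0.4415, 0.0425, 0.0691]
tool_rot: [3.133, -0.223, -0.004]
force: [-0.6, -0.9, 0.7]
finger_gap: 0.0001
```

>>> play_rows --series '[0,-0.0036,0,0,0,1.5,0.0002,-0.0073,0,0,0,3,0.0004,-0.0109,0,0,0,4.5,0.0008,-0.0145,0,0,0,6,0.0012,-0.0179,0,0,0,7.4,0.0016,-0.021,0,0,0,8.7,0.002,-0.0234,0,0,0,9.7,0.0022,-0.025,0,0,0,10.3,0.0023,-0.0257,0,0,0,10.6,0.0023,-0.026,0,0,0,10.7]'

```text
time: 13.68
ee_pos: [0.4487, 0.068, 0.0692]
tool_rot: [3.1, -0.511, -0.001]
force: [-1.0, -0.8, -0.0]
finger_gap: -0.0002
```

```bash
python3 go.py 143 .14 .068; python3 - <<'E'
from h import *
c=eyes.snapshot("scene");t=eyes.snapshot("top")
np.savez("top1.npz",**t)
crop=cv2.resize(c["color"][130:320,170:370],(400,380),interpolation=cv2.INTER_CUBIC)
tc=cv2.resize(t["color"][90:270,140:330],(400,380),interpolation=cv2.INTER_CUBIC)
cv2.imwrite("pics/e.png",np.hstack([tc,crop])[...,::-1])
E
```

```text
t 13.6833 p [0.4487 0.068  0.0692] r 0.1385 th 161.49 psi(y) -108.72 tilt [-0.001 -0.    -1.   ] q [ 0.06  0.34  1.97 -0.    0.83  1.95] F [-1.  -0.8 -0. ] gap -0.00019322193599557904
goal [0.46819103 0.1082541  0.068     ] shift [ 0.0056 -0.0444  0.0012] turn [ 0.02  0.03 18.28]
```

View pics/e.png

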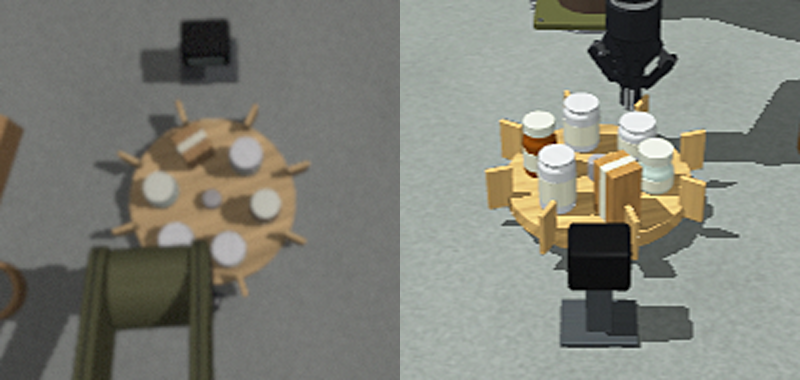

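The deck has nearly come round. In the top view (left) the packet is at (195,148), just left of the line from the hub at (211,198) to the scanner at (205,45). Next I measure the angle that is left.

```bash
cat > fin.py <<'E'
import sys
from h import *
from scipy.ndimage import label
ax=np.array([.580,.0243])
def ang(d): return np.degrees(np.arctan2(d[1],d[0])).round(2)
def go(s):
    P=cloud(s); I=s["color"].astype(int); z=P[...,2]; d=P[...,:2]-ax; r=np.hypot(d[...,0],d[...,1])
    wood=(I[...,0]-I[...,2]>20)
    l,n=label((z>.07)&(z<.1)&(r>.117)&(r<.165)&wood)
    print("tabs",sorted([ang(d[l==i].mean(0)) for i in range(1,n+1) if (l==i).sum()>=6]))
    a=np.degrees(np.arctan2(d[...,1],d[...,0]))
    # packet: top layer, components
    l,n=label((z>.118)&(z<.14)&(r<.12))
    for i in range(1,n+1):
        k=l==i
        if 40<k.sum()<500:
            c=I[k].mean(0); q=d[k].mean(0)
            u,v=np.argwhere(k).mean(0)[::-1]; 
            rect=cv2.minAreaRect(d[k].astype(np.float32))
            print("top comp",k.sum(),ang(q),np.hypot(*q).round(3),"RB",(c[0]-c[2]).round(),"rectc",ang(rect[0]),np.round(rect[1],3),round(rect[2],1))
    k=(z>.118)&(z<.15)&(r>.16)&(r<.3); c=cv2.minAreaRect(d[k].astype(np.float32))
    print("scanner",ang(d[k].mean(0)),ang(c[0]),np.round(c[1],3),c[2])
for f in sys.argv[1:]:
    print(f); go(dict(np.load(f)))
E
python3 fin.py top0.npz top1.npz
```

```text
top0.npz
tabs [np.float64(-137.24), np.float64(-92.72), np.float64(-48.0), np.float64(-3.25), np.float64(41.61), np.float64(86.79), np.float64(132.46), np.float64(177.73)]
top comp 157 56.82 0.078 RB 13.0 rectc 56.62 [0.039 0.039] 1.1
top comp 181 116.71 0.075 RB 2.0 rectc 116.91 [0.043 0.042] 44.7
top comp 226 177.92 0.078 RB 47.0 rectc 177.85 [0.044 0.044] 11.6
scanner 1.39 1.31 [0.069 0.056] 89.31552124023438
top1.npz
tabs [np.float64(-160.17), np.float64(-115.32), np.float64(-70.82), np.float64(-26.53), np.float64(18.41), np.float64(63.63), np.float64(109.07)]
top comp 223 17.9 0.08 RB 50.0 rectc 17.98 [0.045 0.044] 33.1
top comp 174 -40.77 0.079 RB 4.0 rectc -41.69 [0.042 0.042] 89.2
top comp 157 -98.98 0.08 RB 15.0 rectc -98.5 [0.038 0.039] 89.4
scanner 1.39 1.32 [0.055 0.069] 0.4301072955131531
```

>>> play_rows --series '[0,-0.0024,0,0,0,1,0.0001,-0.0056,0,0,0,2.3,0.0003,-0.0092,0,0,0,3.8,0.0006,-0.0128,0,0,0,5.3,0.001,-0.0165,0,0,0,6.8,0.0015,-0.0201,0,0,0,8.3,0.0019,-0.0232,0,0,0,9.6,0.0024,-0.0258,0,0,0,10.7,0.0028,-0.0277,0,0,0,11.5,0.003,-0.0289,0,0,0,12]'

```text
time: 14.62
ee_pos: [0.4613, 0.0946, 0.0693]
tool_rot: [-3.029, 0.833, 0.0]
force: [-0.7, -0.5, -0.0]
finger_gap: -0.0002
```

```bash
python3 -c "
from h import *
np.savez('top2.npz',**eyes.snapshot('top'))"; python3 go.py 145 .14 .068; python3 fin.py top2.npz
```

```text
t 14.6667 p [0.4615 0.0947 0.0693] r 0.138 th 149.18 psi(y) -120.77 tilt [ 0.  0. -1.] q [0.11 0.36 1.93 0.   0.85 2.22] F [-0.4  0.4 -0. ] gap 0.0002108015047121908
goal [0.46531871 0.1043007  0.068     ] shift [-0.0016 -0.0102  0.0013] turn [-0.02 -0.01  4.23]
top2.npz
tabs [np.float64(-172.57), np.float64(-127.64), np.float64(-82.95), np.float64(-38.5), np.float64(6.15), np.float64(51.26), np.float64(96.64)]
top comp 222 5.61 0.08 RB 50.0 rectc 5.63 [0.044 0.044] 21.5
top comp 176 -53.2 0.079 RB 4.0 rectc -53.82 [0.042 0.042] 89.7
top comp 156 -111.37 0.079 RB 15.0 rectc -111.75 [0.038 0.039] 89.3
scanner 1.4 1.33 [0.069 0.057] 89.62628173828125
```

>>> play_rows --series '[0,-0.001,0,0,0,0.4,0,-0.0022,0,0,0,0.9,0,-0.0036,0,0,0,1.5,0.0001,-0.0051,0,0,0,2.1,0.0002,-0.0065,0,0,0,2.7,0.0002,-0.008,0,0,0,3.3,0.0003,-0.0092,0,0,0,3.8,0.0004,-0.0102,0,0,0,4.2,0.0004,-0.0109,0,0,0,4.5,0.0005,-0.0115,0,0,0,4.7]'

```text
time: 15.5
ee_pos: [0.4676, 0.1041, 0.0693]
tool_rot: [2.993, -0.956, 0.0]
force: [-0.3, -0.7, 0.7]
finger_gap: 0.0001
```

```bash
python3 -c "
from h import *
np.savez('top3.npz',**eyes.snapshot('top'))"; sed -i 's/ax=np.array(\[.580,.0243\])/ax=np.array([.5805,.0230])/' fin.py; python3 go.py 145 .14 .068; python3 fin.py top0.npz top3.npz
```

```text
t 15.55 p [0.4677 0.1042 0.0693] r 0.138 th 144.48 psi(y) -125.43 tilt [ 0.  0. -1.] q [0.13 0.37 1.91 0.   0.86 2.32] F [-0.2  0.3  0.6] gap -0.000197692802562119
goal [0.46531871 0.1043007  0.068     ] shift [-0.002   0.0013  0.0013] turn [-0.01 -0.01 -0.43]
top0.npz
tabs [np.float64(-137.8), np.float64(-92.96), np.float64(-47.79), np.float64(-2.7), np.float64(42.21), np.float64(86.99), np.float64(132.24), np.float64(177.18)]
top comp 157 57.64 0.079 RB 13.0 rectc 57.45 [0.039 0.039] 1.1
top comp 181 116.61 0.077 RB 2.0 rectc 116.81 [0.043 0.042] 44.7
top comp 226 176.99 0.078 RB 47.0 rectc 176.91 [0.044 0.044] 11.6
scanner 1.74 1.65 [0.069 0.056] 89.31552124023438
top3.npz
tabs [np.float64(-178.03), np.float64(-132.76), np.float64(-87.87), np.float64(-42.9), np.float64(1.86), np.float64(46.96), np.float64(92.14)]
top comp 219 1.98 0.08 RB 50.0 rectc 1.88 [0.045 0.043] 17.6
top comp 181 -57.33 0.077 RB 4.0 rectc -57.32 [0.042 0.043] 62.4
top comp 156 -117.01 0.078 RB 15.0 rectc -117.47 [0.038 0.038] 89.7
scanner 1.72 1.64 [0.069 0.056] 89.48345184326172
```

The tabs now read evenly at 45° with the corrected axis. The packet is at 1.9° and the scanner at 1.7°, so the packet is in place. I'll back off the tab and lift away.

>>> play_rows --series '[0,0.002,0,0,0,0,0,0.005,0,0,0,0,0,0.01,0,0,0,0,0,0.015,0,0,0,0,-0.005,0.02,0,0,0,0,-0.01,0.02,-0.01,0,0,0,-0.01,0.02,-0.03,0,0,0,-0.01,0.02,-0.055,0,0,0,-0.01,0.02,-0.08,0,0,0,-0.01,0.02,-0.1,0,0,0]'

```text
time: 16.38
ee_pos: [0.4474, 0.0937, 0.1716]
tool_rot: [-2.992, 0.955, -0.002]
force: [-0.1, 0.3, 0.5]
finger_gap: -0.0
```

>>> play_rows --series '[0,0,-0.02,0,0,0,0,0,-0.04,0,0,0,0,0,-0.06,0,0,0,0,0,-0.07,0,0,0,0,0,-0.075,0,0,0,0,0,-0.075,0,0,0,0,0,-0.075,0,0,0,0,0,-0.075,0,0,0,0,0,-0.075,0,0,0,0,0,-0.075,0,0,0]'

```text
time: 17.22
ee_pos: [0.4471, 0.0934, 0.2434]
tool_rot: [2.992, -0.955, -0.003]
force: [-0.3, 1.3, -0.4]
finger_gap: -0.0002
```

```bash
python3 - <<'E'
from h import *
c=eyes.snapshot("scene");t=eyes.snapshot("top")
np.savez("top4.npz",**t)
crop=cv2.resize(c["color"][130:320,170:370],(400,380),interpolation=cv2.INTER_CUBIC)
tc=cv2.resize(t["color"][90:270,140:330],(400,380),interpolation=cv2.INTER_CUBIC)
cv2.imwrite("pics/f.png",np.hstack([tc,crop])[...,::-1])
E
python3 fin.py top4.npz; python3 go.py
```

```text
top4.npz
tabs [np.float64(-178.08), np.float64(-132.82), np.float64(-87.86), np.float64(-42.98), np.float64(1.83), np.float64(46.94), np.float64(92.07)]
top comp 219 1.72 0.08 RB 50.0 rectc 1.96 [0.046 0.043] 17.5
top comp 180 -57.49 0.078 RB 5.0 rectc -57.37 [0.042 0.044] 89.6
top comp 153 -116.89 0.078 RB 15.0 rectc -117.35 [0.038 0.038] 89.8
scanner 1.75 1.67 [0.069 0.056] 89.5017318725586
t 17.3167 p [0.4474 0.0934 0.2436] r 0.1497 th 152.37 psi(y) -125.41 tilt [-0.002 -0.    -1.   ] q [ 0.11  0.13  1.72 -0.    1.3   2.3 ] F [-0.9  0.3 -0.4] gap 6.467247978486866e-05
```

View pics/f.png

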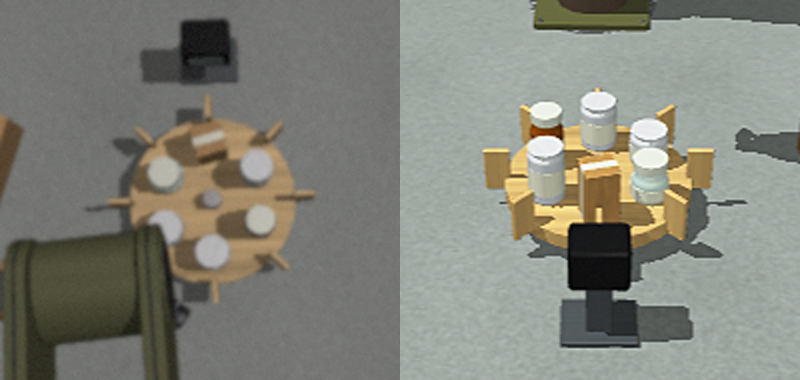

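The packet (210,142) stands in line with the hub (211,198) and the scanner (205,45). All the goods are upright, the deck is at rest, and the arm is clear at z 0.24 m. I'm handing in.

```bash
python3 -c "
from rig import order
print(order.close_job())"
```

```text
the job is handed in; nothing more can be done
None
```

The packet now stands in front of the scanner. I turned the table about 175° clockwise by pushing one rim tab with the shut fingers in a slow arc, then backed off and lifted clear.

- **Alignment:** In the last top view, taken after the hand was lifted away, the packet is at 1.7–2.0° and the scanner at 1.7°, both seen from the axis. That is within about 0.3°.
- **At rest:** The tab angles were the same, within 0.1°, before and after I let go, so the deck did not move on.
- **Goods and bystanders:** All the goods are upright on the deck, at about 78–80 mm from the axis where measured. I did not measure the bystanders again after the move; the arm only passed high above that side of the counter.
- **Force and time:** The force readings between moves were about 2 N at most, and the job took 17.3 s on the robot's clock.
- **A check that disagreed:** My first axis estimate was about 1.3 mm off sideways, because the tab angles did not turn evenly around it. I corrected it before the last check, and the tabs then read evenly at 45°.

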